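# Lay out the instruments from the steriliser tray on the instrument stand in order of use

### The job

The four instruments in the steriliser tray lie in their order of use, counted from the tray's carrying handle: move them one by one to the wire instrument stand in the same order, counted from the stand's own carrying handle. Each must lie straight across both rails in the middle of its place, released and still; let none of them drop onto the table on the way, and the vial and the tub beside the work stay where they are.

Things in the scene. Friction and masses are not known exactly. Their poses are not given: they have to be found in the camera images.
- syringe: 10 ml plastic syringe, no needle, 118 mm long. Origin on its underside, y along it to the plunger end, z up. Barrel 12 mm wide, 18 mm high, from y = -46 to +34 mm (middle at y = -6: grip there); flange 30 mm wide at y = +33, plunger to y = +58. Loose, under 60 g; lies in a tray saddle at the start, underside 34 mm above the table, y to the robot.
- tweezers: spindle-shaped steel thumb forceps without rings, 140 mm long, 18 mm wide at the middle, 10 mm thick. Origin under its middle (grip there), y along it to the blunt end, z up. Loose, under 60 g; lies in a tray saddle at the start, underside 34 mm above the table, y to the robot.
- needle_holder: steel ring-handled needle holder, looks like slim scissors, 161 mm long, 6 mm thick. Origin on its underside amid the shanks (grip there), y along it to the rings, z up. Shanks 14 mm wide, 4 mm thick, y = -38 to +34 mm; rings 65 mm wide over both, y = +49 to +79; jaws to y = -90. Loose, under 60 g; lies in a tray saddle at the start, underside 34 mm above the table, y to the robot.
- marker: capped skin-marker pen, white with blue cap, 132 mm long, 14 mm wide, 15 mm thick. Origin under its middle (grip there), y along it, z up. Loose, under 60 g; lies in a tray saddle at the start, underside 34 mm above the table, y to the robot.
- saddle_syringe: grey silicone saddle, fixed in the tray, that holds the syringe at the start. Origin under its centre, 4 mm above the table; x along the instrument, y along the row. Two U supports at x = -27 and +27 mm, 8 mm thick; floor of the U 34 mm above the table, 35 mm wide, arms 21 mm higher. Grip between the supports: free down to 9 mm above the table. All four saddles are alike.
- saddle_tweezers: grey silicone saddle, fixed in the tray, that holds the tweezers at the start. Origin under its centre, 4 mm above the table; x along the instrument, y along the row. Two U supports at x = -27 and +27 mm, 8 mm thick; floor of the U 34 mm above the table, 35 mm wide, arms 21 mm higher. Grip between the supports: free down to 9 mm above the table. All four saddles are alike.
- saddle_needle_holder: grey silicone saddle, fixed in the tray, that holds the needle holder at the start. Origin under its centre, 4 mm above the table; x along the instrument, y along the row. Two U supports at x = -27 and +27 mm, 8 mm thick; floor of the U 34 mm above the table, 35 mm wide, arms 21 mm higher. Grip between the supports: free down to 9 mm above the table. All four saddles are alike.
- saddle_marker: grey silicone saddle, fixed in the tray, that holds the marker at the start. Origin under its centre, 4 mm above the table; x along the instrument, y along the row. Two U supports at x = -27 and +27 mm, 8 mm thick; floor of the U 34 mm above the table, 35 mm wide, arms 21 mm higher. Grip between the supports: free down to 9 mm above the table. All four saddles are alike.
- tray: stainless steriliser tray, 142 x 286 mm, rim 14 mm, fixed. Holds the saddles in a row along its y axis, at y = +99, +33, -33, -99 mm, in an order that changes. Origin under its centre on the table, z up. Its carrying handle, a low wire bail, is at its +y end: the first place from the handle is y = +99 mm.
- stand: steel wire stand, 128 x 294 mm, fixed, empty. Origin under its centre on the table, z up. Instruments lie along its x, across two rails at x = -27 and +27 mm, tops 34 mm above the table. Hoops 55 mm high part places at y = -99, -33, +33, +99 mm, each 32 mm clear at the rails. Its carrying handle, a bail with black grip, is at its -y end: the first place from it is y = -99 mm.
- vial: bystander: small glass injection vial with crimped cap, 43 mm wide, 77 mm tall, to the left of the work. Origin under its centre, z up.
- cup: bystander: small white plastic tub, 68 mm wide, 50 mm tall, to the left of the work. Origin under its centre, z up. (Not part of the work: a large instrument tray on a green stool, fixed, its rim 0.25 m above the table, behind and left: beyond x = 0.5 m and left of y = +0.1 m. Keep clear of it.)
There are look-alikes about, which are no part of the job. What is shaped like the syringe but blue is not meant.

How it is judged:
By the outcome, as a careful person would: the job done as asked, in the order asked, and still so for the second after the job is handed in, with the robot touching nothing.
It also fails if it takes over 112 s, if anything falls off the work surface, if the arm or the gripper's body presses on something with over 40 N, if the wrist force passes 120 N, or if a joint passes its speed limit or range.

### The arm

A 6-joint arm with a two-finger parallel gripper is mounted at the origin on a cart in front of the work surface, level with it; the furniture and walls round the work are solid. World frame = base frame: x ahead of the robot, y to its left, z up, the work surface at z = 0. Lengths are in m, angles in rad, forces in N, time in s.
With the tool pointing down it reaches from about 0.325 to 0.9 m from the base axis. Payload 6.1 kg.
Tool frame: the origin (TCP) lies midway between the tips of the shut fingers; the grasp point (between the pads) lies 19 mm behind it (bot.tcp_to_grasp is the distance from the TCP to the grasp point, in m); z points along the fingers, y is the line along which they close (so a half turn about z gives the same grasp; the last joint's range is limited). The gripper opens to 87 mm and grips with 3 to 60 N. Pads are 19 mm wide; open, the fingers measure 117 mm over their backs; the gripper's body (75 mm by 190 mm) begins 51 mm behind the grasp point.
Start: joints at [-1.397, 0.22, 1.526, -0, 1.395, -0.126], TCP at [0.185, -0.597, 0.197] pointing down, gripper open.
Joint ranges: [-2.98, 2.98], [-0.91, 2.08], [0.09, 2.57], [-1.24, 4.39], [0.2, 2.65], [-2.68, 2.68]. Speed limits (rad/s): [2.57, 2.57, 3.01, 3.14, 3.14, 3.14].

### API

Orientations are given as a unit quaternion [x, y, z, w].
In Python, from rig import bot, optics, nets gives the robot as it stands.
- The arm moves only by the shell command python3 -m jog 'ROWS' [FORCE]. ROWS is JSON, a list of rows, each a list of 3 entries, a list of its own where there are three numbers: the turn, a rotation vector about the tool's x, y, z in rad, then the shift along the tool's x, y, z in cm, then the closure, from -1 (fully open) to 1 (shut). In form: [[[wx, wy, wz], [x, y, z], hand], ...]. A call has exactly 10 rows; each row is the pose to reach, as a shift and turn from the pose commanded when the call began, along the tool's axes at that moment; what a row does not reach only later rows make up. A row lasts 1/8 s, in which the tool goes at most 62.5 mm and 10.7 degrees, less where a joint would pass 70% of its speed; a pose out of reach is approached as far as the arm can. A call with a gripper value outside its range is refused whole. The fingers move at their own pace and stop on an object; FORCE is the grip in N (left out, the last holds). Time passes only in rows, so rows that repeat a pose let the fingers close, or fill a call up. It gives the time, the measured TCP pose, the force, the opening and the grip force at its end, in the units of the state.
- bot.sense(): the state, without advancing time (a new reading comes with each control period).
- optics.capture(name): name is "scene" or "top"; returns (picture, depth): 480x640x3 uint8, red, green, blue; 480x640 float32, m along the optical axis (not along the pixel's ray), 0 where there is no reading.
- optics.camera_params(name): a dict with "intrinsics" (3x3 intrinsics, pixels), "k1" (the pictures are not rectified: a ray, as slopes to the right and down, at radius r is drawn at 1 + k1 r^2 times it, then the intrinsics apply), "cam_to_world" (4x4, takes a point from camera to world coordinates). Camera axes: x right, y up, looking along -z (the intrinsics and any distortion apply to the point x, -y, -z); pixel columns grow to the right and rows downward; lengths in m; the calibration is good to about 2 mm. A picture is of the moment at which its call begins. camera_params takes no time and is no camera call.
- bot.finish_job(): hands the job in; it is judged then, once.
Trained networks look in the newest picture that a camera, given by its name, has taken for a name from the list of things; names that differ only in an ending like _2 or _b are one class to them, and where a whole thing is asked for, a point or a joint stands for the part that bears it (a point fixed in the world has none). Each returns a list of dicts, best first, with "conf" (0 to 1); they miss things now and then, are a little off and sometimes report something else, mostly with a low value. They report only what shows in the picture. A call takes as long as a camera call. They do not tell look-alikes from the thing itself.
- nets.outline_of(camera, query): "mask" (480x640 bool, what is visible of it) and "extent" ([left, top, right, bottom] in pixels, round what is visible of it).
- nets.mark_of(camera, query): "location" ([column, row] in pixels: a listed point, or the origin of a listed thing).
The state is a dict: "t": time; "qpos": joint angles; "qvel": joint speeds; "joint_efforts": joint torques, N m; "ee_pos": TCP position; "tool_rot": TCP orientation; "wrist_force": force on the tool from outside, world axes, zero at the start; "torque": the same for the moment, N m; "opening": finger opening in m; "gripper_force": force on a finger pad.
Only numpy, scipy, OpenCV 4.12 (cv2) and the standard library are available. Lean on these libraries where they do the work, as an engineer would, in place of code of your own. Each camera call takes 0.05 s, during which the arm holds its last target. There are 200 camera calls.

## Working session

There is one attempt and no reset: what is moved stays moved. The work goes in short steps, Python scripts to look and compute and a shell command to move; the robot and the scene stay as the last step left them, time stands still between calls to the robot, and variables do not carry over. Pictures are saved under pics/ and viewed, at most 14 in all, crops included, and the job is handed in when it is done.

```bash
ls; mkdir -p pics
python3 - <<'E'
from rig import bot, optics, nets
import cv2, numpy as np
print(bot.sense())
for n in ("scene","top"):
    p,d=optics.capture(n); cv2.imwrite(f"pics/{n}0.png",p[...,::-1]); np.save(f"pics/{n}0.npy",d)
    print(n,optics.camera_params(n))
    for q in ["syringe","tweezers","needle_holder","marker","tray","stand","vial","cup"]:
        print(n,q,[(np.round(r["location"],1).tolist(),round(r["conf"],2)) for r in nets.mark_of(n,q)][:4])
E
```

```text
pics
{'t': 0.0, 'qpos': array([-1.39710463e+00,  2.21265240e-01,  1.52762229e+00,  7.29656140e-06,
        1.39470747e+00, -1.26110227e-01]), 'qvel': array([-6.06740332e-04,  5.05304650e-05,  1.96022288e-03, -1.16428177e-05,
        5.87850520e-04, -7.65336334e-04]), 'joint_efforts': array([ 1.50034277e-03, -4.94604850e+01, -3.87377858e+01,  6.99569844e-02,
        5.70146414e-02, -1.21343219e-04]), 'ee_pos': array([ 0.18445573, -0.59644638,  0.19620717]), 'tool_rot': array([ 9.88785474e-01,  1.49339496e-01, -2.02262819e-05, -1.00097907e-03]), 'wrist_force': array([-0.65793747, -0.50886458,  0.51898397]), 'torque': array([-0.04110866,  0.02336531, -0.04819744]), 'gripper_force': 0.0, 'opening': 0.08696188669211014}
scene {'intrinsics': array([[530.60197877,   0.        , 321.26092111],
       [  0.        , 530.60197877, 234.88048759],
       [  0.        ,   0.        ,   1.        ]]), 'k1': 0.02647634445399829, 'cam_to_world': array([[ 0.66790382,  0.36436428, -0.64895543, -0.34292398],
       [-0.74418037,  0.31523977, -0.58891379, -0.74746332],
       [-0.01000259,  0.87627767, 
[... 566 characters left out ...]
    [  0.        ,   0.        ,   1.        ]]), 'k1': -0.10104725270965939, 'cam_to_world': array([[-0.00862034,  0.98587826, -0.16724158,  0.29825594],
       [-0.99963064, -0.01280682, -0.02397021,  0.00603517],
       [-0.02577354,  0.16697317,  0.98562451,  1.22856059],
       [ 0.        ,  0.        ,  0.        ,  1.        ]])}
top syringe [([374.7, 182.9], 0.89), ([256.3, 302.0], 0.65)]
top tweezers [([460.3, 185.6], 0.64)]
top needle_holder [([432.6, 183.5], 0.85), ([175.5, 298.0], 0.33)]
top marker [([403.5, 177.2], 0.61), ([416.0, 182.9], 0.22)]
top tray [([414.0, 187.3], 0.66)]
top stand [([380.8, 284.3], 0.88)]
top vial [([189.6, 268.9], 0.6)]
top cup [([173.9, 298.0], 0.63)]
```

View pics/top0.png

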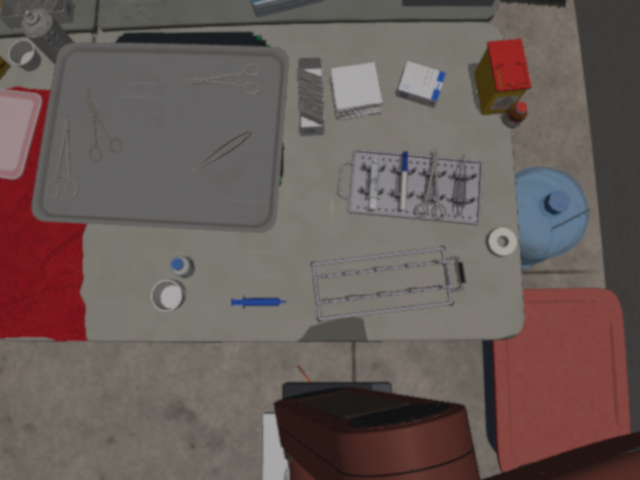

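View pics/scene0.png

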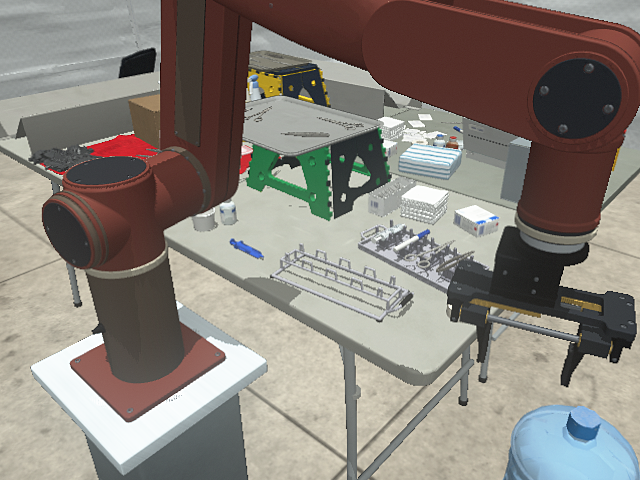

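```bash
cat > h.py <<'E'
from rig import bot, optics, nets
import cv2, numpy as np
def proj(n,P):
    c=optics.camera_params(n); T=np.linalg.inv(c["cam_to_world"])
    q=np.asarray(P,float)@T[:3,:3].T+T[:3,3]
    s=np.stack([q[...,0],-q[...,1]],-1)/-q[...,2:3]
    s=s*(1+c["k1"]*(s**2).sum(-1,keepdims=True)); K=c["intrinsics"]
    return s*[K[0,0],K[1,1]]+[K[0,2],K[1,2]]
def ray(n,uv):
    c=optics.camera_params(n);K=c["intrinsics"]
    d=(np.asarray(uv,float)-[K[0,2],K[1,2]])/[K[0,0],K[1,1]]; s=d.copy()
    for _ in range(10): s=d/(1+c["k1"]*(s**2).sum(-1,keepdims=True))
    v=np.concatenate([s[...,:1],-s[...,1:],-np.ones_like(s[...,:1])],-1)
    return c["cam_to_world"][:3,3], v@c["cam_to_world"][:3,:3].T
def onplane(n,uv,z):
    o,v=ray(n,uv); return o+v*((z-o[2])/v[...,2:3])
def tri(a,ua,b,ub):
    o1,v1=ray(a,ua);o2,v2=ray(b,ub);A=np.stack([v1,-v2],1)
    s=np.linalg.lstsq(A,o2-o1,rcond=None)[0];p,q=o1+s[0]*v1,o2+s[1]*v2
    return (p+q)/2,np.linalg.norm(p-q)
def ortho(n,img,z,x1,y1,w,h,mm):   # row down=-x, col right=-y
    X=x1-np.arange(h)*mm; Y=y1-np.arange(w)*mm
    P=np.stack(np.broadcast_arrays(X[:,None],Y[None],z),-1)
    m=proj(n,P).astype(np.float32); return cv2.remap(img,m[...,0],m[...,1],cv2.INTER_CUBIC)
E
python3 - <<'E'
from h import *
t=cv2.imread("pics/top0.png");s=cv2.imread("pics/scene0.png")
for n,im in (("top",t),("scene",s)):
    o=ortho(n,im,0.034,0.60,0.08,800,580,0.0006)
    for k in range(0,9):
        c=int((0.08-(0.05-0.05*k))/0.0006); 
        if c<800: cv2.putText(o,f"y{0.05-0.05*k:.2f}",(c,10),0,.35,(0,0,255)); o[::6,c]=(0,0,255)
    for k in range(7):
        r=int((0.60-(0.55-0.05*k))/0.0006)
        if r<580: cv2.putText(o,f"x{0.55-0.05*k:.2f}",(0,r),0,.35,(0,0,255)); o[r,::6]=(0,0,255)
    cv2.imwrite(f"pics/o_{n}.png",o)
for q,a,b in [("syr",[374.7,182.9],[385,234.2]),("twe",[460.3,185.6],[453.1,262.7]),("nh",[432.6,183.5],[432.4,253.4]),("mar",[403.5,177.2],[415,242.9]),("tray",[414,187.3],[420,258.8]),("stand",[380.8,284.3],[337.9,287.3])]:
    print(q,tri("top",a,"scene",b),onplane("top",a,0.034))
E
```

```text
syr (array([ 0.63626581, -0.08319368,  0.03773627]), np.float64(0.011498141711988806)) [ 0.64149389 -0.08772141  0.034     ]
twe (array([ 0.63239709, -0.27398176,  0.03201089]), np.float64(0.003854881782864102)) [ 0.63314851 -0.27508886  0.034     ]
nh (array([ 0.63889322, -0.21430091,  0.03036714]), np.float64(0.002013954760295295)) [ 0.63855482 -0.21442793  0.034     ]
mar (array([ 0.65588714, -0.15256489,  0.02825966]), np.float64(0.0016054553145261243)) [ 0.65361537 -0.15119106  0.034     ]
tray (array([ 6.40611100e-01, -1.79200357e-01, -8.57706811e-05]), np.float64(0.002014258072913574)) [ 0.63043129 -0.17330148  0.034     ]
stand (array([ 0.42411852, -0.09933951, -0.00838608]), np.float64(0.0022119810307993162)) [ 0.41903881 -0.09497204  0.034     ]
```

View pics/o_top.png

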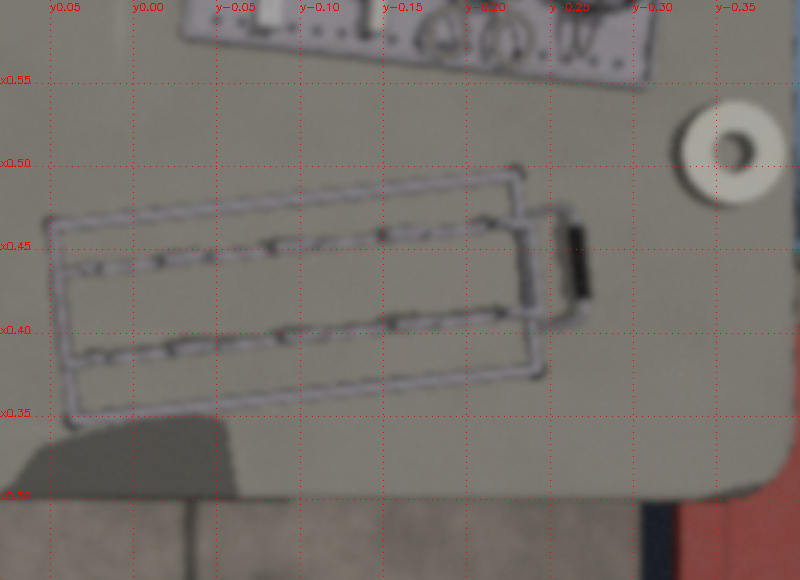

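View pics/o_scene.png

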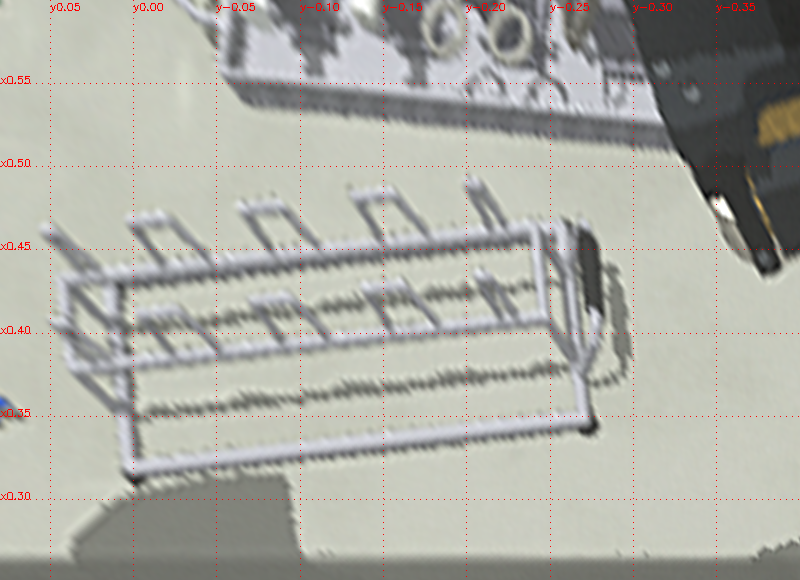

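```bash
cat >> h.py <<'E'
def orth2uv(n,pts,z=0.034,x1=0.60,y1=0.08,mm=0.0006):
    p=np.asarray(pts,float); return proj(n,np.stack([x1-p[:,1]*mm,y1-p[:,0]*mm,np.full(len(p),z)],-1))
E
python3 - <<'E'
from h import *
c=onplane("top",orth2uv("top",[(50,224),(517,172),(537,371),(71,420)]),0.003)[:,:2]
print("stand corners",c.round(4).tolist(),"centre",c.mean(0)); e=c[0]-c[1]+c[3]-c[2]; print("yaw",np.arctan2(-e[0],e[1]),np.linalg.norm(c[0]-c[1]),np.linalg.norm(c[1]-c[2]))
# feature points in the scene ortho: base corners visible (135,470),(590,425)
print(onplane("scene",orth2uv("scene",[(135,470),(590,425)]),0.003))
t=cv2.imread("pics/top0.png");s=cv2.imread("pics/scene0.png")
for n,im in (("top",t),("scene",s)):
    z,x1,y1,mm=0.04,0.76,0.02,0.0005
    o=ortho(n,im,z,x1,y1,760,480,mm)
    for k in range(0,8):
        y=-0.05*k;cc=int(round((y1-y)/mm)); cv2.putText(o,f"y{y:.2f}",(cc,10),0,.35,(0,0,255)); o[::6,cc]=(0,0,255)
    for k in range(5):
        x=0.75-.05*k;r=int(round((x1-x)/mm)); cv2.putText(o,f"x{x:.2f}",(0,r),0,.35,(0,0,255)); o[r,::6]=(0,0,255)
    cv2.imwrite(f"pics/t_{n}.png",o)
E
```

```text
stand corners [[0.4699, 0.0511], [0.502, -0.2363], [0.3795, -0.2486], [0.3493, 0.0382]] centre [ 0.42515998 -0.0989044 ]
yaw 0.10783303475453421 0.28924809333795737 0.12311565470118448
[[ 0.34969514  0.03479724  0.003     ]
 [ 0.37798994 -0.25129469  0.003     ]]
```

View pics/t_top.png

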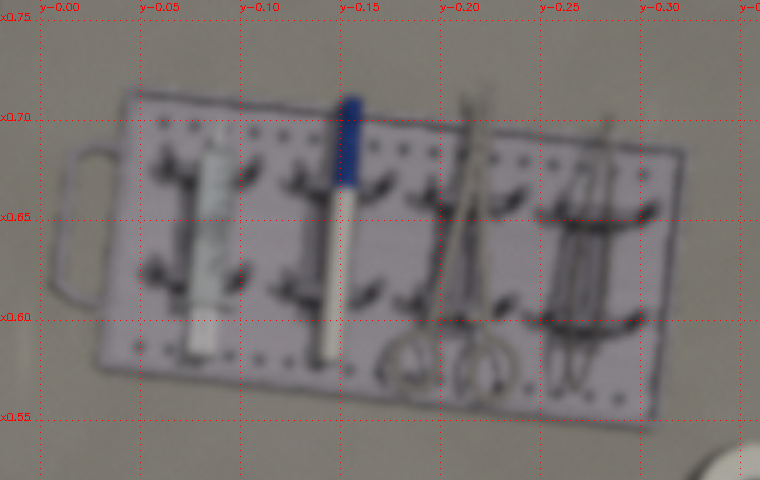

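View pics/t_scene.png

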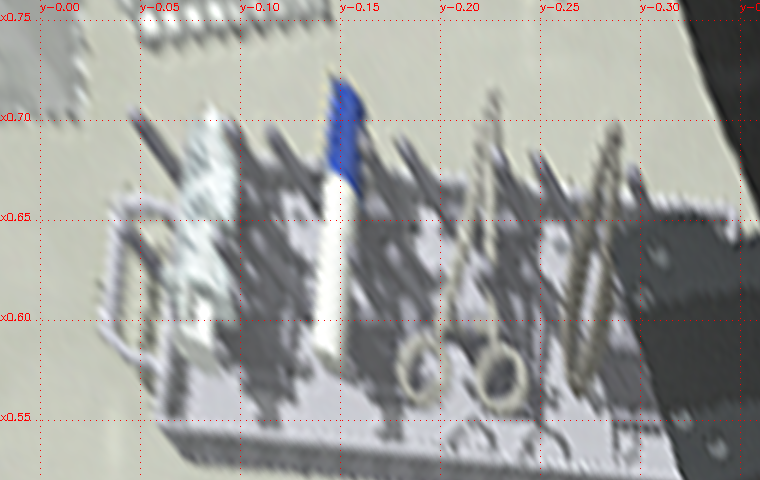

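```bash
cat >> h.py <<'E'
kw=dict(z=0.04,x1=0.76,y1=0.02,mm=0.0005)
S=np.array([0.4250,-0.1000]); SY=0.108
def place(i,off=0):  # i=0..3 from handle ; off: along stand x
    y=-0.099+0.066*i; c,s=np.cos(SY),np.sin(SY); return S+[c*off-s*y,s*off+c*y]
def go(p,z,yaw):
    """tool shift (cm) and turn z from the present measured pose; p,z = TCP goal"""
    st=bot.sense(); from scipy.spatial.transform import Rotation as R
    r=R.from_quat(st["tool_rot"]); x=r.as_matrix()[:,0]; psi=np.arctan2(x[1],x[0])
    d=np.r_[p,z]-st["ee_pos"]; print("t",round(st["t"],2),"ee",st["ee_pos"].round(4),"psi",round(psi,4),"open",round(st["opening"],4),"tilt",r.as_matrix()[:,2].round(4))
    print("shift cm",(r.as_matrix().T@d*100).round(2),"turn z",round(psi-yaw,4))
E
python3 - <<'E'
from h import *
c=onplane("top",orth2uv("top",[(128,93),(683,152),(652,430),(97,368)],**kw),0.014)[:,:2]
e=c[0]-c[1]+c[3]-c[2]; yaw=np.arctan2(-e[0],e[1]); C=c.mean(0)
print("tray",C,yaw,np.linalg.norm(c[0]-c[1]),np.linalg.norm(c[1]-c[2]))
for k,y in enumerate([.099,.033,-.033,-.099]): print("saddle",k,(C+[-np.sin(yaw)*y,np.cos(yaw)*y]).round(4))
def mid(n,a,b,z): 
    q=onplane(n,orth2uv(n,[a,b],**kw),z); print(n,q[:,:2].round(4).tolist(),q.mean(0).round(4),"len",np.linalg.norm(q[0]-q[1]),"ang",np.arctan2(*(q[1]-q[0])[1::-1]))
mid("top",(201,357),(220,125),.043); mid("scene",(195,350),(212,105),.043)
mid("top",(327,362),(352,97),.042); mid("scene",(325,362),(345,75),.042)
mid("top",(448.5,366),(475,95),.037); mid("scene",(462,372),(494,90),.037)
mid("top",(570,388),(608,118),.039); mid("scene",(578,392),(613,128),.039)
print([place(i).round(4).tolist() for i in range(4)])
go([0.645,-0.083],0.15,-0.106)
E
```

```text
tray [ 0.63687376 -0.17896018] -0.10858027825982683 0.28516818499903906 0.14292103772174009
saddle 0 [ 0.6476 -0.0805]
saddle 1 [ 0.6404 -0.1462]
saddle 2 [ 0.6333 -0.2118]
saddle 3 [ 0.6261 -0.2774]
top [[0.5808, -0.0803], [0.6965, -0.0898]] [ 0.6386 -0.085   0.043 ] len 0.11609458715299022 ang -0.08171419040262778
scene [[0.5807, -0.0806], [0.7026, -0.0891]] [ 0.6416 -0.0849  0.043 ] len 0.12221932967642865 ang -0.0692767161988477
top [[0.5785, -0.1432], [0.7108, -0.1557]] [ 0.6447 -0.1495  0.042 ] len 0.13286436781407068 ang -0.09406123462798589
scene [[0.5761, -0.1444], [0.7192, -0.1544]] [ 0.6476 -0.1494  0.042 ] len 0.1433987859012917 ang -0.06957393507056889
top [[0.5777, -0.2048], [0.7135, -0.2181]] [ 0.6456 -0.2114  0.037 ] len 0.13648993241215063 ang -0.0974760742396734
scene [[0.5783, -0.2085], [0.72, -0.2246]] [ 0.6491 -0.2165  0.037 ] len 0.14256963173530196 ang -0.1129918472824696
top [[0.5662, -0.2652], [0.7013, -0.2842]] [ 0.6338 -0.2747  0.039 ] len 0.13644518298905925 ang -0.13982236878419332
scene [[0.5654, -0.2683], [0.6976, -0.2858]] [ 0.6315 -0.277   0.039 ] len 0.1333629002991803 ang -0.13180711556073113
[[0.4357, -0.1984], [0.4286, -0.1328], [0.4214, -0.0672], [0.4143, -0.0016]]
t 0.9 ee [ 0.1846 -0.5971  0.1973] psi 0.2998 open 0.0873 tilt [ 0.  0. -1.]
shift cm [ 59.17 -35.52   4.74] turn z 0.4058
```

```bash
python3 -m jog '[[[0,0,0.05],[6,-3.5,0],0],[[0,0,0.1],[12,-7,0],0],[[0,0,0.15],[18,-11,0],0],[[0,0,0.2],[24,-14,0],0],[[0,0,0.25],[29,-17.5,0],0],[[0,0,0.3],[35,-21,0],0],[[0,0,0.34],[41,-24.5,0],0],[[0,0,0.38],[47,-28,0.5],0],[[0,0,0.38],[53,-32,1],0],[[0,0,0.38],[59,-35.4,2],0]]' 20; python3 -c "
from h import *
go([.6445,-.0855],.13,-.085)"
```

```text
t: 2.15
ee_pos: [0.6025, -0.1304, 0.1846]
tool_rot: [0.999, -0.04, 0.001, 0.0]
wrist_force: [0.2, 0.2, 0.6]
opening: 0.0435
gripper_force: 0.0
t 2.15 ee [ 0.6025 -0.1304  0.1846] psi -0.0801 open 0.0435 tilt [ 1.3e-03 -6.0e-04 -1.0e+00]
shift cm [ 3.82 -4.81  5.47] turn z 0.0049
```

```bash
python3 -m jog '[[[0,0,0],[0,0,1],0],[[0,0,0],[0,0,2],0],[[0,0,0],[0,0,3],0],[[0,0,0],[0,0,3],0],[[0,0,0],[0,0,3],0],[[0,0,0],[0,0,3],0],[[0,0,0],[0,0,3],0],[[0,0,0],[0,0,3],0],[[0,0,0],[0,0,3],0],[[0,0,0],[0,0,3],0]]'; python3 -c "
from h import *
go([.6445,-.0855],.024,-.085)"
```

```text
t: 3.4
ee_pos: [0.601, -0.132, 0.1541]
tool_rot: [0.999, -0.04, -0.0, -0.0]
wrist_force: [1.0, -1.4, 0.1]
opening: 0.0436
gripper_force: 0.0
t 3.4 ee [ 0.601  -0.132   0.1541] psi -0.0801 open 0.0436 tilt [-1.e-04  0.e+00 -1.e+00]
shift cm [ 3.96 -4.98 13.01] turn z 0.0049
```

```bash
python3 -m jog '[[[0,0,0],[2,-2.5,2],0],[[0,0,0.005],[4,-5,4],0],[[0,0,0.005],[4,-5,6],0],[[0,0,0.005],[4,-5,8.5],0],[[0,0,0.005],[4,-5,11],0],[[0,0,0.005],[4,-5,13],0],[[0,0,0.005],[4,-5,13],0],[[0,0,0.005],[4,-5,13],0.5],[[0,0,0.005],[4,-5,13],0.8],[[0,0,0.005],[4,-5,13],1]]' 15; python3 -c "
from h import *
go([.6445,-.0855],.024,-.085); print(bot.sense()['gripper_force'])"
```

```text
t: 4.65
ee_pos: [0.6457, -0.0856, 0.0252]
tool_rot: [0.999, -0.043, 0.001, 0.0]
wrist_force: [0.7, -0.2, 0.3]
opening: 0.0209
gripper_force: 0.0
t 4.65 ee [ 0.6457 -0.0856  0.0252] psi -0.0851 open 0.0209 tilt [ 1.7e-03 -5.0e-04 -1.0e+00]
shift cm [-0.12 -0.    0.12] turn z -0.0001
0.0
```

```bash
python3 -m jog '[[[0,0,0],[0,0,0],1],[[0,0,0],[0,0,0],1],[[0,0,0],[0,0,0],1],[[0,0,0],[0,0,0],1],[[0,0,0],[0,0,0],1],[[0,0,0],[0,0,-1],1],[[0,0,0],[0,0,-3],1],[[0,0,0],[0,0,-5],1],[[0,0,0],[0,0,-7.5],1],[[0,0,0],[0,0,-10],1]]' 15; python3 -c "
from h import *
p=place(0,.006)
go(p,.124,SY);go(p,.027,SY);
q,d=optics.capture('scene');cv2.imwrite('pics/s1.png',q[...,::-1])
uv=proj('scene',np.array([[.65,-.085,.12]]))[0].astype(int);print(uv)
y,x=uv;cv2.imwrite('pics/s1c.png',cv2.resize(q[max(0,x-130):x+130,max(0,y-160):y+160,::-1],None,fx=2,fy=2,interpolation=2))"
```

```text
t: 5.9
ee_pos: [0.6453, -0.0855, 0.1266]
tool_rot: [0.999, -0.043, 0.001, 0.0]
wrist_force: [-0.1, -0.0, 0.4]
opening: 0.0124
gripper_force: 15.0
t 5.9 ee [ 0.6453 -0.0855  0.1266] psi -0.0852 open 0.0124 tilt [ 1.5e-03 -4.0e-04 -1.0e+00]
shift cm [-19.34  12.92   0.24] turn z -0.1932
t 5.9 ee [ 0.6453 -0.0855  0.1266] psi -0.0852 open 0.0124 tilt [ 1.5e-03 -4.0e-04 -1.0e+00]
shift cm [-19.36  12.91   9.94] turn z -0.1932
[392 202]
```

View pics/s1c.png

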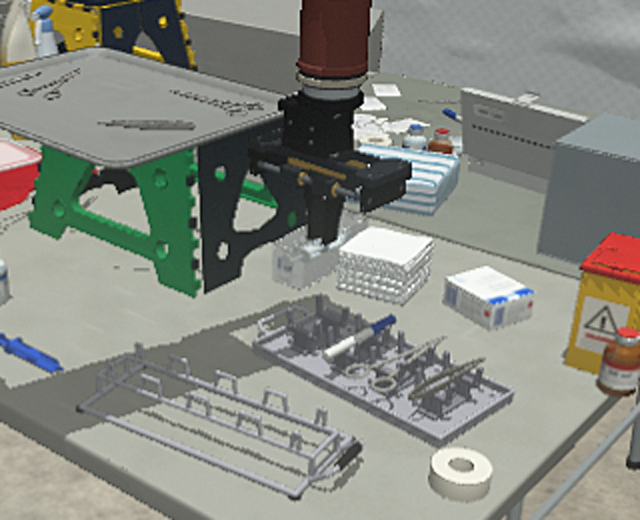

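Run:
```python
from h import *
def sw(x,y,z): 
    c,s=np.cos(SY),np.sin(SY); return [S[0]+c*x-s*y,S[1]+s*x+c*y,z]
out=[]
for n,f,k,box in (("top","top0",4,(300,240,490,325)),("scene","scene0",4.4,(262,232,428,328))):
    im=cv2.imread(f"pics/{f}.png")
    a,b,c,d=box; o=cv2.resize(im[b:d,a:c],None,fx=k,fy=k,interpolation=2)
    def L(p,q,col):
        P=((proj(n,np.array([p,q]))-[a,b]+.5)*k).astype(int); cv2.line(o,tuple(map(int,P[0])),tuple(map(int,P[1])),col,1,cv2.LINE_AA)
    for x in (-.027,.027):
        L(sw(x,-.132,.034),sw(x,.132,.034),(0,255,0))
        for y in (-.099,-.033,.033,.099):
            for e in (-.017,.017): L(sw(x,y+e,.034),sw(x,y+e,.055),(0,0,255))
    out.append(o)
w=max(o.shape[1] for o in out)
out=[cv2.copyMakeBorder(o,0,0,0,w-o.shape[1],0) for o in out]
r=np.vstack(out); print(r.shape); r=cv2.resize(r,None,fx=min(1,600/r.shape[0]),fy=min(1,600/r.shape[0]),interpolation=cv2.INTER_AREA) if r.shape[0]>600 else r
cv2.imwrite("pics/ov.png",out[1]); cv2.imwrite("pics/ovt.png",out[0])
```

```text
(762, 760, 3)
```

View pics/ov.png

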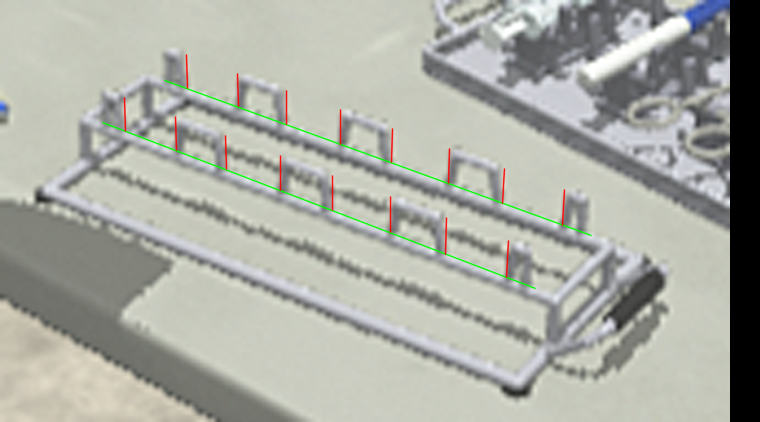

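View pics/ovt.png

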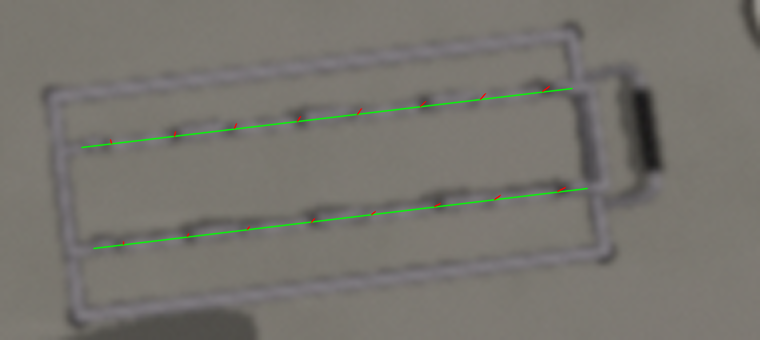

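```bash
sed -i 's/S=np.array(\[0.4250/S=np.array([0.4258/' h.py; python3 -m jog '[[[0,0,-0.02],[-2,1.3,-1],1],[[0,0,-0.05],[-5,3.5,-1],1],[[0,0,-0.08],[-8,5.5,-1],1],[[0,0,-0.11],[-11,7.5,-1],1],[[0,0,-0.14],[-14,9.5,0],1],[[0,0,-0.17],[-17,11.5,0],1],[[0,0,-0.193],[-19.3,12.9,1],1],[[0,0,-0.193],[-19.3,12.9,3],1],[[0,0,-0.193],[-19.3,12.9,4],1],[[0,0,-0.193],[-19.3,12.9,4],1]]'; python3 -c "
from h import *
p=place(0,.006)
go(p,.026,SY)"
```

```text
t: 7.2
ee_pos: [0.4414, -0.1972, 0.0838]
tool_rot: [0.999, 0.054, -0.0, -0.0]
wrist_force: [0.4, -0.5, 0.2]
opening: 0.0121
gripper_force: 15.0
t 7.2 ee [ 0.4414 -0.1972  0.0838] psi 0.108 open 0.0121 tilt [-9.e-04  6.e-04 -1.e+00]
shift cm [0.1  0.08 5.78] turn z 0.0
```

```bash
python3 -m jog '[[[0,0,0],[0.1,0.05,1.5],1],[[0,0,0],[0.1,0.05,3],1],[[0,0,0],[0.1,0.05,4.2],1],[[0,0,0],[0.1,0.05,5.2],1],[[0,0,0],[0.1,0.05,5.6],1],[[0,0,0],[0.1,0.05,5.8],1],[[0,0,0],[0.1,0.05,5.8],1],[[0,0,0],[0.1,0.05,5.8],1],[[0,0,0],[0.1,0.05,5.8],0.6],[[0,0,0],[0.1,0.05,5.8],0.4]]'; python3 -c "
from h import *
p=place(0,.006)
go(p,.026,SY)"
```

```text
t: 8.45
ee_pos: [0.4428, -0.198, 0.0263]
tool_rot: [0.999, 0.054, 0.0, 0.0]
wrist_force: [-0.9, -0.3, -0.4]
opening: 0.0212
gripper_force: 0.0
t 8.45 ee [ 0.4428 -0.198   0.0263] psi 0.1078 open 0.0212 tilt [ 3.e-04 -2.e-04 -1.e+00]
shift cm [-0.04 -0.03  0.03] turn z -0.0002
```

Next: open, rise, and head for the marker.

```bash
python3 -m jog '[[[0,0,0],[0,0,0],0.1],[[0,0,0],[0,0,0],0],[[0,0,0],[0,0,-1.5],0],[[0,0,0],[0,0,-4],0],[[0,0,0],[0,0,-7],0],[[0,0,0],[0,0,-10],0],[[0,0,0],[1,0,-12],0],[[0,0,0.05],[6,-0.5,-12],0],[[0,0,0.1],[11,-1,-12],0],[[0,0,0.15],[16,-2,-12],0]]'; python3 -c "
from h import *
go([.645,-.1495],.0235,-.092)
q,d=optics.capture('scene');cv2.imwrite('pics/s2.png',q[...,::-1])
cv2.imwrite('pics/s2c.png',cv2.resize(q[225:335,260:430,::-1],None,fx=4,fy=4,interpolation=2))"
```

```text
t: 9.7
ee_pos: [0.6015, -0.1609, 0.1477]
tool_rot: [1.0, -0.022, 0.001, 0.0]
wrist_force: [0.7, -0.9, -0.0]
opening: 0.0433
gripper_force: 0.0
t 9.7 ee [ 0.6015 -0.1609  0.1477] psi -0.0445 open 0.0433 tilt [ 1.6e-03 -9.0e-04 -1.0e+00]
shift cm [ 4.28 -1.34 12.43] turn z 0.0475
```

View pics/s2c.png

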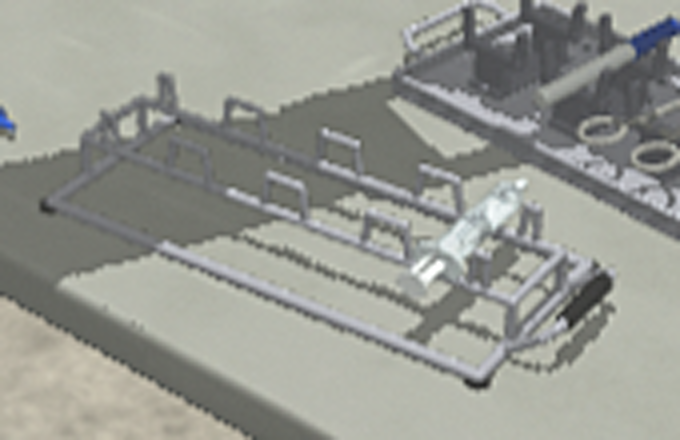

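```bash
python3 -m jog '[[[0,0,0.02],[2,-0.6,2],0],[[0,0,0.048],[4.2,-1.3,4],0],[[0,0,0.048],[4.2,-1.3,6.5],0],[[0,0,0.048],[4.2,-1.3,9],0],[[0,0,0.048],[4.2,-1.3,11],0],[[0,0,0.048],[4.2,-1.3,12.4],0],[[0,0,0.048],[4.2,-1.3,12.4],0],[[0,0,0.048],[4.2,-1.3,12.4],0.5],[[0,0,0.048],[4.2,-1.3,12.4],0.8],[[0,0,0.048],[4.2,-1.3,12.4],1]]'; python3 -m jog '[[[0,0,0],[0,0,0],1],[[0,0,0],[0,0,0],1],[[0,0,0],[0,0,0],1],[[0,0,0],[0,0,0],1],[[0,0,0],[0,0,-1],1],[[0,0,0],[0,0,-3],1],[[0,0,0],[0,0,-5],1],[[0,0,0],[0,0,-7.5],1],[[0,0,0],[0,0,-10],1],[[0,0,0],[0,0,-10],1]]';  python3 -c "
from h import *
go(place(1),.124,SY)"
```

```text
t: 11.0
ee_pos: [0.6427, -0.1498, 0.023]
tool_rot: [0.999, -0.045, 0.001, 0.0]
wrist_force: [-0.5, -0.1, 0.5]
opening: 0.021
gripper_force: 0.0
t: 12.25
ee_pos: [0.6446, -0.1504, 0.1266]
tool_rot: [0.999, -0.045, 0.003, 0.001]
wrist_force: [0.0, -0.6, -0.2]
opening: 0.0006
gripper_force: 0.0
t 12.25 ee [ 0.6446 -0.1504  0.1266] psi -0.0902 open 0.0006 tilt [ 0.0067 -0.0024 -1.    ]
shift cm [-21.59   0.18   0.11] turn z -0.1982
```

```bash
python3 -c "
from h import *
q,d=optics.capture('scene');cv2.imwrite('pics/s3.png',q[...,::-1])
cv2.imwrite('pics/s3c.png',cv2.resize(q[170:310,330:500,::-1],None,fx=4,fy=4,interpolation=2))"
```

```text
(no output)
```

View pics/s3c.png

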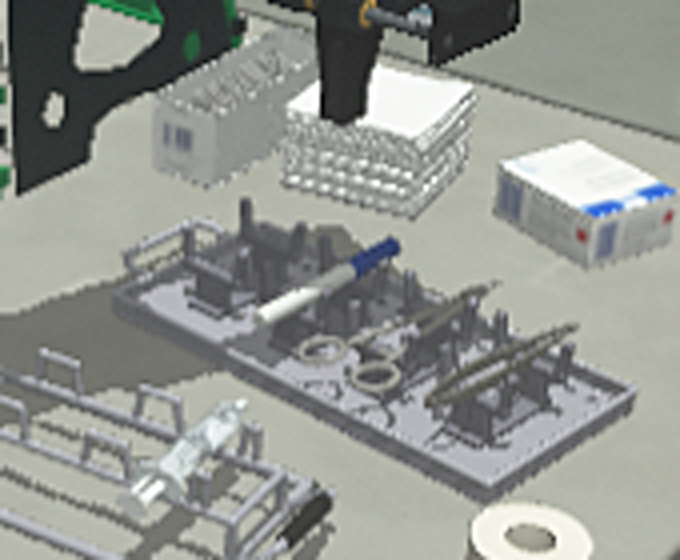

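```bash
python3 -m jog '[[[0,0,0],[-3,0,0],0],[[0,0,0],[-6,0,0],0],[[0,0,0],[-10,0,0],0],[[0,0,0],[-14,0,0],0],[[0,0,0],[-18,0,0],0],[[0,0,0],[-22,0,0],0],[[0,0,0],[-22,0,0],0],[[0,0,0],[-22,0,0],0],[[0,0,0],[-22,0,0],0],[[0,0,0],[-22,0,0],0]]' 40; python3 -c "
from h import *
q,d=optics.capture('top');cv2.imwrite('pics/t3.png',q[...,::-1])
o=[ortho('top',i,.04,.76,.02,760,480,.0005)[60:400,100:700] for i in (q[...,::-1].copy(),cv2.imread('pics/top0.png'))]
for a in o: a[::20]=(a[::20]*.8).astype(np.uint8)
cv2.imwrite('pics/t3o.png',cv2.resize(np.vstack(o),None,fx=.85,fy=.85,interpolation=3))
for n in ('top','scene'):
  optics.capture(n); print(n,[(r['location'],r['conf']) for r in nets.mark_of(n,'marker')][:2])
  hsv=cv2.cvtColor(optics.capture(n)[0],cv2.COLOR_RGB2HSV)
"
```

```text
t: 13.55
ee_pos: [0.4236, -0.1298, 0.122]
tool_rot: [0.999, -0.045, -0.0, -0.0]
wrist_force: [1.3, 0.6, 0.5]
opening: 0.0437
gripper_force: 0.0
top [([405.3, 180.0], 0.56)]
scene [([412.5, 240.2], 0.63)]
```

View pics/t3o.png

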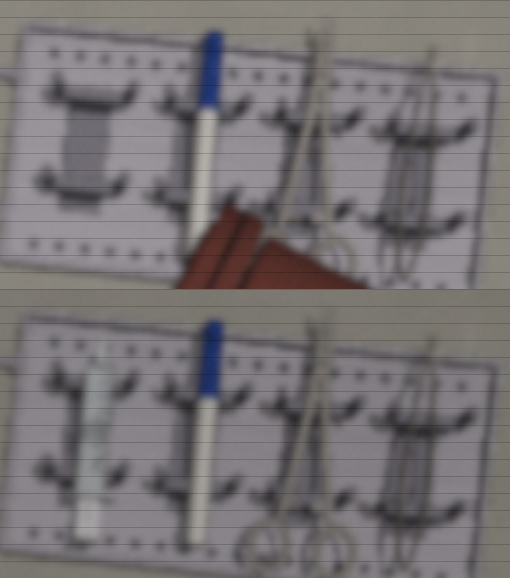

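```bash
python3 -m jog '[[[0,0,0],[3,0,0],0],[[0,0,0],[8,0,0],0],[[0,0,0],[13,0,0],0],[[0,0,0],[18,0,0.5],0],[[0,0,0],[22.1,-0.1,2],0],[[0,0,0],[22.1,-0.1,5],0],[[0,0,0],[22.1,-0.1,7.5],0],[[0,0,0],[22.1,-0.1,9.3],0],[[0,0,0],[22.1,-0.1,10.1],0.4],[[0,0,0],[22.1,-0.1,10.1],0.6]]' 40; python3 -m jog '[[[0,0,0],[0,0,0],0.8],[[0,0,0],[0,0,0],1],[[0,0,0],[0,0,0],1],[[0,0,0],[0,0,0],1],[[0,0,0],[0,0,0],1],[[0,0,0],[0,0,0],1],[[0,0,0],[0,0,0],1],[[0,0,0],[0,0,0],1],[[0,0,0],[0,0,0],1],[[0,0,0],[0,0,0],1]]' 40;  python3 -c "
from h import *
go(place(1),.124,SY)"
```

```text
t: 15.15
ee_pos: [0.6431, -0.1487, 0.0211]
tool_rot: [0.999, -0.045, -0.0, -0.0]
wrist_force: [-0.3, 0.1, 0.1]
opening: 0.0304
gripper_force: 0.0
t: 16.4
ee_pos: [0.6443, -0.149, 0.0226]
tool_rot: [0.999, -0.045, 0.001, 0.0]
wrist_force: [-0.1, 1.3, 5.3]
opening: 0.0006
gripper_force: 2.9
t 16.4 ee [ 0.6443 -0.149   0.0226] psi -0.0902 open 0.0006 tilt [ 2.3e-03 -7.0e-04 -1.0e+00]
shift cm [-21.53   0.33 -10.19] turn z -0.1982
```

```bash
cat >> h.py <<'E'
def cloud(n,mask,d):
    v,u=np.nonzero(mask&(d>0)); c=optics.camera_params(n)
    o,r=ray(n,np.stack([u,v],-1).astype(float)); return o+r*d[v,u][:,None]   # r has unit depth
E
python3 - <<'E'
from h import *
def blue(p):
    h=cv2.cvtColor(p,cv2.COLOR_RGB2HSV); return (h[...,0]>105)&(h[...,0]<130)&(h[...,1]>130)
def rep(n,p,d,lab):
    P=cloud(n,blue(p),d); k=(abs(P[:,0]-.69)<.06)&(abs(P[:,1]+.15)<.05)&(P[:,2]<.12)&(P[:,2]>0.005); P=P[k]
    print(n,lab,len(P),np.percentile(P,[5,50,95],axis=0).round(4).tolist() if len(P) else "")
for n in ("scene","top"):
    rep(n,cv2.imread(f"pics/{n}0.png")[...,::-1],np.load(f"pics/{n}0.npy"),"start")
    p,d=optics.capture(n); cv2.imwrite(f"pics/{n}4.png",p[...,::-1]); np.save(f"pics/{n}4.npy",d); rep(n,p,d,"now")
    for q in nets.outline_of(n,"marker")[:1]:
        P=cloud(n,q["mask"],d); P=P[(P[:,2]<.1)&(P[:,2]>.02)]; print("mask",len(P),np.percentile(P,[5,50,95],axis=0).round(4).tolist() if len(P) else "")
        b=P[np.argsort(P[:,0])]
        for s in np.array_split(b,6): print("  ",np.median(s,0).round(4) if len(s) else "")
# scene heights of saddle region for syringe at start as a check
E
```

```text
scene start 37 [[0.6644, -0.1608, 0.0415], [0.6856, -0.1583, 0.0453], [0.7037, -0.1542, 0.0487]]
scene now 36 [[0.6665, -0.1601, 0.04], [0.6823, -0.1576, 0.0455], [0.7021, -0.1532, 0.0483]]
mask 190 [[0.5803, -0.1601, 0.0376], [0.6281, -0.1527, 0.0446], [0.7018, -0.1432, 0.0501]]
   [ 0.5836 -0.1464  0.0438]
   [ 0.603  -0.1502  0.0449]
   [ 0.6205 -0.1503  0.0446]
   [ 0.6502 -0.1556  0.0436]
   [ 0.6753 -0.1561  0.0459]
   [ 0.6993 -0.1578  0.0454]
top start 68 [[0.6686, -0.1565, 0.0444], [0.6859, -0.1533, 0.0481], [0.7029, -0.1493, 0.0516]]
top now 0 
mask 380 [[0.4046, -0.2722, 0.025], [0.436, -0.2408, 0.0333], [0.4733, 0.0445, 0.054]]
   [ 0.4089 -0.2188  0.0343]
   [ 0.4173 -0.2416  0.0336]
   [ 0.4303 -0.2438  0.0331]
   [ 0.4385 -0.2386  0.0342]
   [ 0.4537 -0.2644  0.0327]
   [ 0.4673 -0.2469  0.0326]
```

```bash
python3 -c "
import cv2
p=cv2.imread('pics/scene4.png');cv2.imwrite('pics/s4c.png',cv2.resize(p[190:290,360:490],None,fx=6,fy=6,interpolation=2))"
```

```text
(no output)
```

View pics/s4c.png

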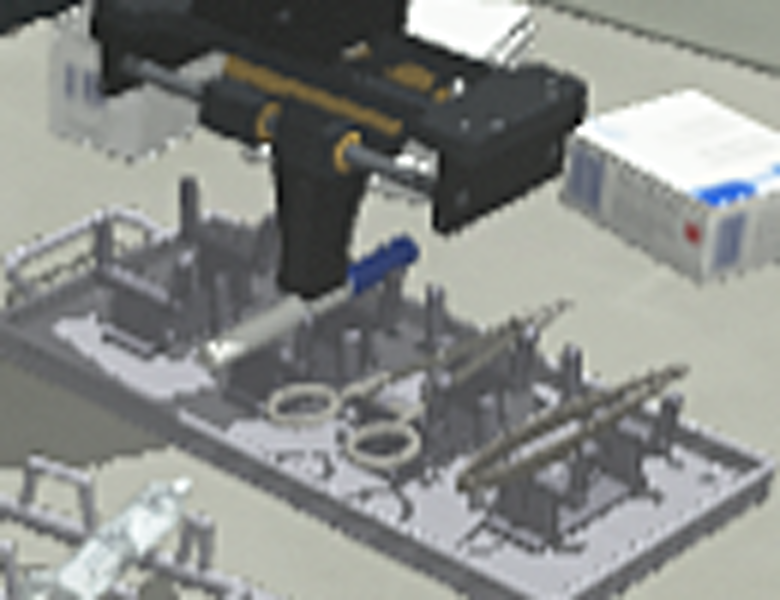

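Run:
```python
from h import *
for P in [(.6443,-.149,.0226),(.6443,-.149,.0416),(.6443,-.149,.0926),(.645,-.1495,.0415),(.58,-.1432,.0415),(.711,-.1557,.0415)]:
    print(P,((proj("scene",np.array([P]))[0]-[360,190])*6).round(0))
d=np.load("pics/scene4.npy"); p=cv2.imread("pics/scene4.png")
m=np.zeros((480,640),bool); 
# finger pixels: dark in crop 285..345 , 200..290
m[190+33:190+49,360+47:360+59]=True; m&=p.max(2)<70
P=cloud("scene",m,d); 
for s in np.array_split(P[np.argsort(-P[:,2])],6): print(np.percentile(s,[10,50,90],axis=0).round(4).tolist())
for n in ("scene","top"):
    optics.capture(n)
    for q in nets.outline_of(n,"marker")[:2]: print(n,q["conf"],q["extent"])
    for q in nets.mark_of(n,"saddle_marker")[:4]: print(n,q)
```

```text
(0.6443, -0.149, 0.0226) [304. 338.]
(0.6443, -0.149, 0.0416) [307. 297.]
(0.6443, -0.149, 0.0926) [317. 186.]
(0.645, -0.1495, 0.0415) [309. 297.]
(0.58, -0.1432, 0.0415) [204. 353.]
(0.711, -0.1557, 0.0415) [409. 244.]
[[0.6305, -0.1633, 0.0882], [0.6336, -0.1598, 0.0902], [0.6415, -0.1455, 0.0954]]
[[0.6306, -0.1626, 0.0802], [0.6339, -0.1579, 0.0833], [0.6438, -0.1423, 0.0867]]
[[0.6303, -0.1602, 0.0719], [0.636, -0.151, 0.0757], [0.6446, -0.1415, 0.0785]]
[[0.6337, -0.1591, 0.0645], [0.6375, -0.1573, 0.0673], [0.6476, -0.143, 0.0704]]
[[0.6322, -0.159, 0.057], [0.6372, -0.1513, 0.0599], [0.6493, -0.1431, 0.0626]]
[[0.6338, -0.159, 0.0498], [0.6375, -0.1554, 0.0532], [0.6502, -0.1421, 0.0558]]
scene 0.71 [397.9, 230.9, 430.9, 249.1]
scene {'location': [409.9, 250.9], 'conf': 0.58}
```

Run:
```python
from h import *
for P,l in [((.6446,-.1504,.1266),"s3 tcp; seen tip ~ (415,200.5)"),((.1846,-.597,.1973),"start tcp"),((.6453,-.0855,.1266),"s1 tcp")]:
    print(l,proj("scene",np.array([P]))[0].round(1))
d=optics.capture("scene"); 
import glob
p=cv2.imread("pics/s3.png"); g=p.max(2)<60
col=[(c,int(np.nonzero(g[150:230,c])[0].max()+150)) for c in range(405,426,2)]; print(col)
p4=cv2.imread("pics/scene4.png"); g=p4.max(2)<60
print([(c,int(np.nonzero(g[200:262,c])[0].max()+200)) for c in range(404,424,2)])
s=bot.sense(); print(s["wrist_force"],s["joint_efforts"].round(1))
```

```text
s3 tcp; seen tip ~ (415,200.5) [414.4 208.4]
start tcp [518.4 382.6]
s1 tcp [392.  200.7]
[(405, 172), (407, 172), (409, 181), (411, 199), (413, 199), (415, 200), (417, 199), (419, 198), (421, 190), (423, 184), (425, 179)]
[(404, 206), (406, 236), (408, 238), (410, 239), (412, 239), (414, 238), (416, 237), (418, 226), (420, 221), (422, 214)]
[0.20074632 0.31593091 5.33320057] [ -0.3 -52.8 -31.9  -0.1  -0.2   0. ]
```

```bash
python3 -m jog '[[[0,0,0],[0,0,-2],1],[[0,0,0],[0,0,-4],1],[[0,0,0],[0,0,-4],1],[[0,0,0],[0,0,-4],1],[[0,0,0],[0,0,-4],0.5],[[0,0,0],[0,0,-4],0],[[0,0,0],[0,0,-4],0],[[0,0,0],[0,0,-4],0],[[0,0,0],[0,0,-4],0],[[0,0,0],[0,0,-4],0]]'
python3 - <<'E'
from h import *
print(bot.tcp_to_grasp)
go([.645,-.1495],.0,-.092)
p,d=optics.capture("scene"); cv2.imwrite("pics/s5.png",p[...,::-1])
m=p.max(2)<60; m[:,:380]=0;m[:,450:]=0;m[:180]=0;m[250:]=0
P=cloud("scene",m,d); P=P[(abs(P[:,0]-.645)<.03)&(P[:,1]<-.09)&(P[:,1]>-.21)&(P[:,2]>.056)]
for sgn in (1,-1):
    Q=P[(P[:,1]+.15)*sgn>.01]; print(len(Q),np.percentile(Q,[0,3,10,50],axis=0).round(4).tolist() if len(Q) else "")
E
```

```text
t: 18.2
ee_pos: [0.6432, -0.1487, 0.0612]
tool_rot: [0.999, -0.045, 0.0, 0.0]
wrist_force: [-0.3, -0.0, 0.5]
opening: 0.0426
gripper_force: 0.0
0.0187
t 18.2 ee [ 0.6432 -0.1487  0.0612] psi -0.0902 open 0.0426 tilt [ 1.e-04 -0.e+00 -1.e+00]
shift cm [0.18 0.06 6.12] turn z 0.0018
296 [[0.6156, -0.1398, 0.0881], [0.6184, -0.1358, 0.0912], [0.62, -0.1294, 0.0977], [0.6366, -0.1234, 0.137]]
373 [[0.615, -0.2095, 0.087], [0.6154, -0.2032, 0.0922], [0.6174, -0.1998, 0.1028], [0.6331, -0.1788, 0.1778]]
```

```bash
python3 -m jog '[[[0,0,0],[0.1,0,1.5],0],[[0,0,0],[0.2,0.05,3],0],[[0,0,0],[0.2,0.05,4.2],0],[[0,0,0],[0.2,0.05,4.8],0],[[0,0,0],[0.2,0.05,5.4],0],[[0,0,0],[0.2,0.05,5.9],0],[[0,0,0],[0.2,0.05,5.9],0],[[0,0,0],[0.2,0.05,5.9],0.3],[[0,0,0],[0.2,0.05,5.9],0.5],[[0,0,0],[0.2,0.05,5.9],0.6]]' 25
python3 - <<'E'
from h import *
go([.645,-.1495],.0,-.092); print(bot.sense()["wrist_force"])
E
python3 -m jog '[[[0,0,0],[0,0,0],0.8],[[0,0,0],[0,0,0],1],[[0,0,0],[0,0,0],1],[[0,0,0],[0,0,0],1],[[0,0,0],[0,0,0],1],[[0,0,0],[0,0,-0.5],1],[[0,0,0],[0,0,-1.5],1],[[0,0,0],[0,0,-3],1],[[0,0,0],[0,0,-5],1],[[0,0,0],[0,0,-5],1]]'
```

```text
t: 19.5
ee_pos: [0.6453, -0.1494, 0.0024]
tool_rot: [0.999, -0.045, 0.0, 0.0]
wrist_force: [0.2, 1.3, -0.2]
opening: 0.022
gripper_force: 0.0
t 19.5 ee [ 0.6453 -0.1494  0.0024] psi -0.0902 open 0.022 tilt [ 5.e-04 -2.e-04 -1.e+00]
shift cm [-0.03  0.01  0.24] turn z 0.0018
[ 0.22677636  1.25788672 -0.22051365]
t: 20.75
ee_pos: [0.6475, -0.1502, 0.0558]
tool_rot: [0.999, -0.045, 0.003, 0.001]
wrist_force: [0.2, 0.1, 0.1]
opening: 0.0134
gripper_force: 25.0
```

```bash
python3 -c "
from h import *
go(place(1),.0554,SY)"
```

```text
t 20.75 ee [ 0.6475 -0.1502  0.0558] psi -0.0902 open 0.0134 tilt [ 0.0055 -0.0019 -1.    ]
shift cm [-21.88   0.24  -0.08] turn z -0.1982
```

```bash
python3 -m jog '[[[0,0,0],[-1,0,-2],1],[[0,0,-0.03],[-3.5,0,-3],1],[[0,0,-0.06],[-7,0,-3],1],[[0,0,-0.09],[-10.5,0,-3],1],[[0,0,-0.13],[-14,0.1,-3],1],[[0,0,-0.17],[-17.5,0.2,-2],1],[[0,0,-0.198],[-20.5,0.25,-1],1],[[0,0,-0.198],[-21.7,0.25,0],1],[[0,0,-0.198],[-21.7,0.25,0],1],[[0,0,-0.198],[-21.7,0.25,0],1]]'; python3 -c "
from h import *
go(place(1),.0034,SY)"
```

```text
t: 22.0
ee_pos: [0.4302, -0.1328, 0.0528]
tool_rot: [0.999, 0.054, 0.001, 0.0]
wrist_force: [-0.4, -1.0, 1.1]
opening: 0.0129
gripper_force: 25.0
t 22.0 ee [ 0.4302 -0.1328  0.0528] psi 0.1075 open 0.0129 tilt [ 1.6e-03 -6.0e-04 -1.0e+00]
shift cm [-0.09 -0.01  4.94] turn z -0.0005
```

```bash
python3 -m jog '[[[0,0,0],[-0.05,0,1.5],1],[[0,0,0],[-0.05,0,3],1],[[0,0,0],[-0.05,0,4],1],[[0,0,0],[-0.05,0,4.6],1],[[0,0,0],[-0.05,0,4.85],1],[[0,0,0],[-0.05,0,4.9],1],[[0,0,0],[-0.05,0,4.9],1],[[0,0,0],[-0.05,0,4.9],1],[[0,0,0],[-0.05,0,4.9],0.6],[[0,0,0],[-0.05,0,4.9],0.4]]'; python3 -c "
from h import *
go(place(1),.0034,SY)"
python3 -m jog '[[[0,0,0],[0,0,0],0.2],[[0,0,0],[0,0,0],0],[[0,0,0],[0,0,-1.5],0],[[0,0,0],[0,0,-4],0],[[0,0,0],[0,0,-7],0],[[0,0,0],[0,0,-8],0],[[0,0,0.03],[3,0.5,-9],0],[[0,0,0.06],[8,2.2,-9],0],[[0,0,0.1],[13,4,-9],0],[[0,0,0.15],[18,5.3,-9],0]]'
python3 - <<'E'
from h import *
go([.6417,-.2115],.06,-.105)
for n in ("scene","top"):
    p,d=optics.capture(n); cv2.imwrite(f"pics/{n}6.png",p[...,::-1]); np.save(f"pics/{n}6.npy",d)
    for q in ("syringe","marker"):
        for r in nets.outline_of(n,q)[:2]:
            m=cv2.erode(r["mask"].astype(np.uint8),np.ones((2,2)))>0; P=cloud(n,r["mask"],d); P=P[(P[:,2]>.028)&(P[:,2]<.08)]
            if len(P)<20: continue
            c,s=np.cos(SY),np.sin(SY); Q=(P[:,:2]-S)@np.array([[c,-s],[s,c]])
            vx,vy,x0,y0=cv2.fitLine(Q.astype(np.float32),cv2.DIST_HUBER,0,1e-4,1e-4).ravel()
            print(n,q,round(r["conf"],2),"x",np.percentile(Q[:,0],[1,99]).round(4),"y",np.median(Q[:,1]).round(4),"slope",round(float(vy/vx),3),"z",np.percentile(P[:,2],[5,50,95]).round(3))
E
```

```text
t: 23.25
ee_pos: [0.4284, -0.1324, 0.0033]
tool_rot: [0.999, 0.054, 0.0, 0.0]
wrist_force: [-0.0, -0.2, -1.4]
opening: 0.0212
gripper_force: 0.0
t 23.25 ee [ 0.4284 -0.1324  0.0033] psi 0.1078 open 0.0212 tilt [ 2.e-04 -1.e-04 -1.e+00]
shift cm [ 0.09  0.05 -0.01] turn z -0.0002
t: 24.5
ee_pos: [0.6143, -0.1661, 0.0927]
tool_rot: [1.0, -0.022, -0.0, -0.0]
wrist_force: [-0.6, -0.1, 0.4]
opening: 0.0437
gripper_force: 0.0
t 24.5 ee [ 0.6143 -0.1661  0.0927] psi -0.0441 open 0.0437 tilt [-4.e-04  0.e+00 -1.e+00]
shift cm [2.94 4.41 3.27] turn z 0.0609
scene syringe 0.72 x [-0.0598  0.0388] y -0.1027 slope -0.038 z [0.038 0.048 0.052]
scene marker 0.83 x [-0.0687  0.0588] y -0.0367 slope -0.019 z [0.039 0.045 0.049]
top syringe 0.57 x [-0.032   0.0312] y 0.0975 slope 16.809 z [0.029 0.034 0.052]
```

```bash
python3 -m jog '[[[0,0,0.03],[1.5,2.2,0],0],[[0,0,0.061],[2.9,4.5,1],0],[[0,0,0.061],[2.9,4.5,3.5],0],[[0,0,0.061],[2.9,4.5,6],0],[[0,0,0.061],[2.9,4.5,8],0],[[0,0,0.061],[2.9,4.5,9],0],[[0,0,0.061],[2.9,4.5,9.6],0],[[0,0,0.061],[2.9,4.5,9.6],0.1],[[0,0,0.061],[2.9,4.5,9.6],0.3],[[0,0,0.061],[2.9,4.5,9.6],0.5]]' 25
python3 - <<'E'
from h import *
go([.6417,-.2125],-.004,-.105); print(bot.sense()["wrist_force"])
E
```

```text
t: 26.05
ee_pos: [0.6406, -0.2121, -0.0021]
tool_rot: [0.999, -0.052, 0.001, 0.0]
wrist_force: [-0.2, 0.7, 0.2]
opening: 0.0275
gripper_force: 0.0
t 26.05 ee [ 0.6406 -0.2121 -0.0021] psi -0.1031 open 0.0275 tilt [ 1.1e-03 -5.0e-04 -1.0e+00]
shift cm [0.11 0.03 0.19] turn z 0.0019
[-0.19454183  0.68925826  0.17399071]
```

```bash
python3 -m jog '[[[0,0,0],[0.1,0,0.2],0.7],[[0,0,0],[0.1,0,0.2],1],[[0,0,0],[0.1,0,0.2],1],[[0,0,0],[0.1,0,0.2],1],[[0,0,0],[0.1,0,0.2],1],[[0,0,0],[0.1,0,0.2],1],[[0,0,0],[0.1,0,-1],1],[[0,0,0],[0.1,0,-2.5],1],[[0,0,0],[0.1,0,-4.8],1],[[0,0,0],[0.1,0,-4.8],1]]' 25
python3 - <<'E'
from h import *
go(place(2),.05,SY); print(bot.sense()["wrist_force"])
E
```

```text
t: 27.3
ee_pos: [0.6437, -0.2132, 0.0495]
tool_rot: [0.999, -0.052, 0.003, 0.001]
wrist_force: [-0.3, -0.7, -0.3]
opening: 0.0136
gripper_force: 25.0
t 27.3 ee [ 0.6437 -0.2132  0.0495] psi -0.1032 open 0.0136 tilt [ 0.0062 -0.0028 -1.    ]
shift cm [-23.53 -12.24  -0.23] turn z -0.2112
[-0.28200575 -0.69050183 -0.28166053]
```

```bash
python3 -m jog '[[[0,0,0],[-1,-0.5,-2],1],[[0,0,-0.03],[-4,-2,-3],1],[[0,0,-0.06],[-8,-4,-3],1],[[0,0,-0.09],[-12,-6,-3],1],[[0,0,-0.13],[-16,-8.2,-3],1],[[0,0,-0.17],[-20,-10.3,-2],1],[[0,0,-0.211],[-23.3,-12.2,-1],1],[[0,0,-0.211],[-23.3,-12.2,0],1],[[0,0,-0.211],[-23.3,-12.2,0],1],[[0,0,-0.211],[-23.3,-12.2,0],1]]'; python3 -c "
from h import *
go(place(2),-.0043,SY)"
```

```text
t: 28.55
ee_pos: [0.4231, -0.0674, 0.0458]
tool_rot: [0.999, 0.054, 0.001, 0.0]
wrist_force: [-0.1, -0.9, -0.2]
opening: 0.0129
gripper_force: 25.0
t 28.55 ee [ 0.4231 -0.0674  0.0458] psi 0.1071 open 0.0129 tilt [ 1.3e-03 -5.0e-04 -1.0e+00]
shift cm [-0.09 -0.03  5.01] turn z -0.0009
```

```bash
python3 -m jog '[[[0,0,0],[0,0,1.5],1],[[0,0,0],[0,0,3],1],[[0,0,0],[0,0,4],1],[[0,0,0],[0,0,4.6],1],[[0,0,0],[0,0,4.85],1],[[0,0,0],[0,0,4.9],1],[[0,0,0],[0,0,4.9],1],[[0,0,0],[0,0,4.9],1],[[0,0,0],[0,0,4.9],0.6],[[0,0,0],[0,0,4.9],0.4]]'; python3 -c "
from h import *
go(place(2),-.0043,SY)"
python3 -m jog '[[[0,0,0],[0,0,0],0.2],[[0,0,0],[0,0,0],0],[[0,0,0],[0,0,-1.5],0],[[0,0,0],[0,0,-4],0],[[0,0,0],[0,0,-7],0],[[0,0,0],[1,1,-9],0],[[0,0,0.04],[5,5,-9.5],0],[[0,0,0.09],[9,10,-9.5],0],[[0,0,0.14],[13,15,-9.5],0],[[0,0,0.2],[17,20,-9.5],0]]'
python3 - <<'E'
from h import *
go([.6325,-.2755],-.002,-.135)
p,d=optics.capture("scene"); cv2.imwrite(f"pics/scene7.png",p[...,::-1])
for q in ("tweezers","needle_holder"):
    for r in nets.outline_of("scene",q)[:2]:
        P=cloud("scene",r["mask"],d); P=P[(P[:,2]>.03)&(P[:,2]<.08)]; print(q,round(r["conf"],2),len(P),np.percentile(P,[2,50,98],axis=0).round(4).tolist())
E
```

```text
t: 29.8
ee_pos: [0.422, -0.0667, -0.0037]
tool_rot: [0.999, 0.054, 0.0, 0.0]
wrist_force: [-0.0, -1.1, -0.1]
opening: 0.0213
gripper_force: 0.0
t 29.8 ee [ 0.422  -0.0667 -0.0037] psi 0.1078 open 0.0213 tilt [ 4.e-04 -2.e-04 -1.e+00]
shift cm [0.02 0.05 0.06] turn z -0.0002
t: 31.05
ee_pos: [0.6108, -0.2455, 0.0925]
tool_rot: [0.999, -0.047, 0.001, 0.0]
wrist_force: [-0.3, 0.3, 0.5]
opening: 0.0437
gripper_force: 0.0
t 31.05 ee [ 0.6108 -0.2455  0.0925] psi -0.094 open 0.0437 tilt [ 1.1e-03 -5.0e-04 -1.0e+00]
shift cm [2.43 2.78 9.45] turn z 0.041
tweezers 0.6 224 [[0.5708, -0.2881, 0.0313], [0.6208, -0.2761, 0.0394], [0.6908, -0.2633, 0.0465]]
needle_holder 0.48 285 [[0.3418, -0.1052, 0.0338], [0.3894, -0.0644, 0.0378], [0.4911, -0.0455, 0.0411]]
```

```bash
python3 -m jog '[[[0,0,0.02],[1.2,1.4,0],0],[[0,0,0.04],[2.4,2.8,1],0],[[0,0,0.04],[2.4,2.8,3.5],0],[[0,0,0.04],[2.4,2.8,6],0],[[0,0,0.04],[2.4,2.8,8],0],[[0,0,0.04],[2.4,2.8,9],0],[[0,0,0.04],[2.4,2.8,9.6],0],[[0,0,0.04],[2.4,2.8,9.6],0],[[0,0,0.04],[2.4,2.8,9.6],0.2],[[0,0,0.04],[2.4,2.8,9.6],0.4]]' 20
python3 - <<'E'
from h import *
go([.6325,-.2755],-.003,-.135); print(bot.sense()["wrist_force"])
E
python3 -m jog '[[[0,0,0],[0,0,0],0.7],[[0,0,0],[0,0,0],1],[[0,0,0],[0,0,0],1],[[0,0,0],[0,0,0],1],[[0,0,0],[0,0,0],1],[[0,0,0],[0,0,0],1],[[0,0,0],[0,0,-1],1],[[0,0,0],[0,0,-2.5],1],[[0,0,0],[0,0,-5],1],[[0,0,0],[0,0,-5],1]]' 20
python3 - <<'E'
from h import *
go(place(3),.05,SY)
E
```

```text
t: 32.45
ee_pos: [0.631, -0.2743, -0.0041]
tool_rot: [0.998, -0.066, 0.001, 0.0]
wrist_force: [0.0, -0.6, -0.0]
opening: 0.0316
gripper_force: 0.0
t 32.45 ee [ 0.631  -0.2743 -0.0041] psi -0.1323 open 0.0316 tilt [ 1.1e-03 -6.0e-04 -1.0e+00]
shift cm [ 0.17  0.1  -0.11] turn z 0.0027
[ 0.03255405 -0.55256672 -0.04184235]
t: 33.7
ee_pos: [0.6328, -0.2754, 0.049]
tool_rot: [0.998, -0.066, 0.003, 0.001]
wrist_force: [1.0, -0.6, -0.2]
opening: 0.0176
gripper_force: 20.0
t 33.7 ee [ 0.6328 -0.2754  0.049 ] psi -0.1322 open 0.0176 tilt [ 0.0055 -0.0032 -1.    ]
shift cm [-25.19 -24.27  -0.31] turn z -0.2402
```

```bash
python3 -m jog '[[[0,0,0],[-1.5,-1.5,-2],1],[[0,0,-0.03],[-5,-4.8,-3],1],[[0,0,-0.07],[-9,-8.7,-3],1],[[0,0,-0.11],[-13,-12.5,-3],1],[[0,0,-0.15],[-17,-16.4,-3],1],[[0,0,-0.2],[-21,-20.2,-2],1],[[0,0,-0.24],[-24.2,-23.4,-1],1],[[0,0,-0.24],[-25.1,-24.25,0],1],[[0,0,-0.24],[-25.1,-24.25,0],1],[[0,0,-0.24],[-25.1,-24.25,0],1]]'; python3 -c "
from h import *
go(place(3),-.0033,SY)"
```

```text
t: 34.95
ee_pos: [0.415, -0.0015, 0.0457]
tool_rot: [0.999, 0.053, 0.001, 0.0]
wrist_force: [0.2, 0.5, -0.0]
opening: 0.0179
gripper_force: 20.0
t 34.95 ee [ 0.415  -0.0015  0.0457] psi 0.1069 open 0.0179 tilt [ 1.5e-03 -6.0e-04 -1.0e+00]
shift cm [0.   0.01 4.9 ] turn z -0.0011
```

```bash
python3 -m jog '[[[0,0,0],[0,0,1.5],1],[[0,0,0],[0,0,3],1],[[0,0,0],[0,0,4],1],[[0,0,0],[0,0,4.6],1],[[0,0,0],[0,0,4.85],1],[[0,0,0],[0,0,4.9],1],[[0,0,0],[0,0,4.9],1],[[0,0,0],[0,0,4.9],1],[[0,0,0],[0,0,4.9],0.6],[[0,0,0],[0,0,4.9],0.4]]'
python3 -m jog '[[[0,0,0],[0,0,0],0.2],[[0,0,0],[0,0,0],0],[[0,0,0],[0,0,-1.5],0],[[0,0,0],[0,0,-4],0],[[0,0,0],[0,0,-7],0],[[0,0,0],[0,0,-10],0],[[0,0,0.04],[3,3,-12],0],[[0,0,0.09],[7,7,-14],0],[[0,0,0.14],[11,11,-14],0],[[0,0,0.2],[15,15,-14],0]]'
python3 -m jog '[[[0,0,0],[3,5,0],0],[[0,0,0],[5,10,0],0],[[0,0,0],[7,15,0],0],[[0,0,0],[9,20,0],0],[[0,0,0],[9,20,0],0],[[0,0,0],[9,20,0],0],[[0,0,0],[9,20,0],0],[[0,0,0],[9,20,0],0],[[0,0,0],[9,20,0],0],[[0,0,0],[9,20,0],0]]'
python3 - <<'E'
from h import *
for n in ("top","scene"):
    p,d=optics.capture(n); cv2.imwrite(f"pics/{n}8.png",p[...,::-1])
o1=ortho("top",cv2.imread("pics/top8.png"),.04,.53,.07,640,290,.0006); o2=cv2.resize(cv2.imread("pics/scene8.png")[225:335,255:435],(490,300),interpolation=2)
o2=cv2.copyMakeBorder(o2,0,0,0,150,0)
def sw(x,y): 
    c,s=np.cos(SY),np.sin(SY); return S[0]+c*x-s*y,S[1]+s*x+c*y
for y in (-.099,-.033,.033,.099):
    a,b=[(int((.07-q[1])/.0006),int((.53-q[0])/.0006)) for q in (sw(-.066,y),sw(.066,y))]
    for e in (a,b): cv2.circle(o1,e,2,(0,0,255),-1)
cv2.imwrite("pics/fin.png",np.vstack([o1,o2]))
E
```

```text
t: 36.2
ee_pos: [0.4137, -0.0006, -0.0037]
tool_rot: [0.999, 0.054, 0.0, 0.0]
wrist_force: [0.1, 0.9, 0.1]
opening: 0.0219
gripper_force: 0.0
t: 37.45
ee_pos: [0.5808, -0.1349, 0.138]
tool_rot: [0.999, -0.047, 0.001, 0.0]
wrist_force: [0.2, -0.8, 0.6]
opening: 0.0433
gripper_force: 0.0
t: 38.7
ee_pos: [0.6502, -0.3406, 0.1364]
tool_rot: [0.999, -0.046, 0.0, 0.0]
wrist_force: [-0.3, 0.0, -0.6]
opening: 0.0436
gripper_force: 0.0
```

View pics/fin.png

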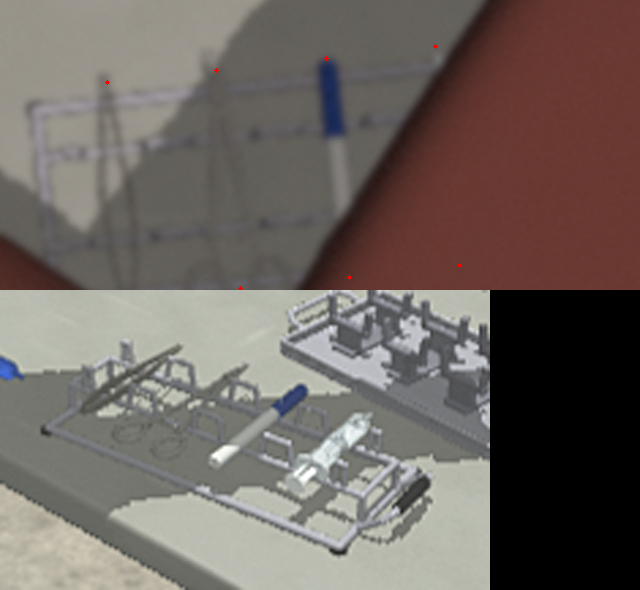

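```bash
python3 -m jog '[[[0,0,0],[-3,4,-2],0],[[0,0,0],[-7,8,-4],0],[[0,0,0],[-11,11,-6],0],[[0,0,0],[-15,14,-6],0],[[0,0,0],[-20,17,-6],0],[[0,0,0],[-25,20,-6],0],[[0,0,0],[-30,22,-6],0],[[0,0,0],[-35,24,-6],0],[[0,0,0],[-40,25,-6],0],[[0,0,0],[-44,25,-6],0]]'
python3 - <<'E'
from h import *
D={}
for n in ("top","scene"):
    p,d=optics.capture(n); cv2.imwrite(f"pics/{n}9.png",p[...,::-1]); np.save(f"pics/{n}9.npy",d)
    zc=dict(syringe=.045,marker=.043,needle_holder=.037,tweezers=.040)
    for i,q in enumerate(("syringe","marker","needle_holder","tweezers")):
        for r in nets.outline_of(n,q)[:3]:
            v,u=np.nonzero(r["mask"]); P=onplane(n,np.stack([u,v],-1).astype(float),zc[q])
            c,s=np.cos(SY),np.sin(SY); Q=(P[:,:2]-S)@np.array([[c,-s],[s,c]]); Q=Q[(abs(Q[:,0])<.11)&(abs(Q[:,1])<.15)]
            if len(Q)<30: continue
            vx,vy,x0,y0=cv2.fitLine(Q.astype(np.float32),cv2.DIST_L2,0,1e-4,1e-4).ravel()
            print(n,q,round(r["conf"],2),len(Q),"x",np.percentile(Q[:,0],[.5,99.5]).round(4),"y at 0",round(float(y0-x0*vy/vx),4),"want",round(-.099+.066*i,3),"slope",round(float(vy/vx),3))
for n in ("top","scene"):
    for q in ("vial","cup"): print(n,q,[np.round(r["location"],1).tolist() for r in nets.mark_of(n,q)[:1]])
E
```

```text
t: 40.05
ee_pos: [0.1867, -0.5499, 0.1963]
tool_rot: [0.999, -0.047, -0.0, 0.0]
wrist_force: [0.2, 0.2, 1.0]
opening: 0.0435
gripper_force: 0.0
top syringe 0.85 384 x [-0.0575  0.054 ] y at 0 -0.0988 want -0.099 slope -0.001
top marker 0.69 366 x [-0.0658  0.064 ] y at 0 -0.0316 want -0.033 slope -0.0
top needle_holder 0.63 434 x [-0.0787  0.0755] y at 0 0.032 want 0.033 slope -0.01
scene syringe 0.52 348 x [-0.0697  0.0542] y at 0 -0.1007 want -0.099 slope 0.034
scene marker 0.68 269 x [-0.0726  0.0671] y at 0 -0.0347 want -0.033 slope 0.014
scene needle_holder 0.57 167 x [-0.0798  0.0736] y at 0 0.0244 want 0.033 slope 0.182
scene tweezers 0.79 255 x [-0.0646  0.0608] y at 0 0.0994 want 0.099 slope -0.015
top vial [[186.9, 269.4]]
top cup [[172.3, 298.1]]
scene vial [[229.9, 222.6]]
scene cup [[203.1, 228.8]]
```

```bash
python3 -c "
from rig import bot
print(bot.finish_job())"
```

```text
the job is handed in; nothing more can be done
None
```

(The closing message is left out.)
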